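Close the screw press on a forming mould with the loose crank

TASK

Push the wooden forming mould in on the bed of the screw press until its end is fully home and square against the rear stop bar, centred under the screw. Fit the loose crank right down over the square end of the press screw and wind it clockwise until the platen bears firmly on the mould, without forcing the screw. Leave the crank on the screw, and do not disturb the jars, tins, mallet or tumbler.

Things in the scene. Friction and masses are not known exactly. Their poses are not given: they have to be found in the camera images.
- press_seat (a point): Point on the bed of the fixed black column screw press, 20 mm above the bench, on the screw axis. Axes: z up, x towards the rear stop, y along the crosshead. Bed 190 (x) by 270 (y) mm. Rear stop: steel bar 16 mm high, 120 mm long on the bed, its face at x = +70 mm, so the mould touching it is centred in x; centre it in y too. The bed is open towards -x, the robot's side.
- square_end (a point): Top centre of the brass-coloured square end of the upright press screw; x and y axes square to its flats, turning with it. 16 by 16 mm, 27 mm high, the top 5 mm tapering to 10 by 10 mm; 27 mm below this point is a round shoulder, 34 mm in diameter, on which the crank rests. It stands above the crosshead and sinks 10 mm per turn wound down.
- screw (a joint): Press screw angle, rad; 0: platen fully up. Grows when wound clockwise seen from above, which lowers screw and platen 10 mm per turn. Platen's underside is 90 mm above the bench at 0 and meets the mould at 18.85 rad. Turning takes about 0.3 N m (4 N at the grip), more once the platen bears on the mould; 8 to 15 N at the grip is firm. The screw stays as left.
- crank: Loose steel crank, about 0.4 kg, lying flat on the bench, grip upright. Origin: underside of the hub, on the socket axis; z up; x from hub to grip. Hub 36 by 36 by 36 mm with a square socket 17.5 by 17.5 mm right through, sides along x and y. Bar 22 mm wide, 10 mm thick, flush with the underside, to x = 88 mm. Seated, the underside rests on the screw's shoulder.
- crank_grip_mid (a point): Middle of the crank's red upright grip, a cylinder of 23 mm diameter that spins freely on its pin, 75 mm from the socket axis; it stands from 12 to 73 mm above the crank's underside (this point: 42 mm above it).
- mould: Closed two-board beech forming mould, a block 140 (x) by 90 (y) by 40 mm high, about 0.4 kg, lying loose on the press bed (it drags with 2 to 5 N) and sticking out towards the robot's side, a little askew. Origin: centre of its underside; x along its length, about along the press's x.
- rivet_jar: Lidded clear jar of brass rivets, 68 mm diameter, 105 mm high, bystander. Origin: centre of its underside.
- glue_jar: Lidded jar with a yellow lid, 64 mm diameter, 85 mm high, bystander. Origin: centre of its underside.
- rivet_tin: Low open steel tin of rivets, 64 mm diameter, 24 mm high, bystander. Origin: centre of its underside.
- eyelet_tin: Low open steel tin, 56 mm diameter, 24 mm high, bystander standing on the bench in front of the press. Origin: centre of its underside.
- mallet: Wooden mallet lying on the bench, head 60 mm diameter by 95 mm along y, handle 25 mm thick towards -x to 245 mm; bystander. Origin: on the bench below the head.
- tumbler: Steel tumbler, 74 mm diameter, 165 mm high, bystander standing on the bench in front of the press. Origin: centre of its underside.
- platen: The press's steel platen, a plate 80 (x) by 190 (y) by 14 mm guided on the columns. Origin: centre of its underside, on the screw axis; axes as the press.
- crosshead_top (a point): Centre of the press's black crosshead's top, 180 mm above the bench; axes as point press_seat. Crosshead 44 mm deep (x, with a 48 mm round boss in the middle), 270 mm long (y), its underside 135 mm above the bench; nuts on top at y = -112 and +112 mm stand 13 mm up, above the two 25 mm columns.
There are look-alikes about, which are no part of the job. What is shaped like the crank but green or orange is not meant.

How it is judged (in metres and radians):
On the way, in this order (a step that is already met when the one before it is completed fails the run):
1. the mould is home against the rear stop, square and centred, before the platen comes down on it (x of mould in the frame of press_seat above -0.005 m and y of mould in the frame of press_seat between -0.012 and 0.012 m and angle between the x axis of mould and the x axis of press_seat, either way round below 0.07 rad and value of joint screw below 18 rad), for 0.2 s.
2. the screw is within its last turn, wound with the crank seated on the square (value of joint screw above 13 rad and horizontal distance between crank and square_end below 0.004 m and z of crank in the frame of square_end below -0.021 m), for 0.1 s.
At the end, for the whole second after the job is handed in: Mould within 5 mm of the rear stop, within 12 mm of centred sideways and 4 degrees of square; platen pressing on it with over 40 N; crank upright and right down on the square end (within 6 mm); all at rest (x of mould in the frame of press_seat above -0.005 m and y of mould in the frame of press_seat between -0.012 and 0.012 m and angle between the x axis of mould and the x axis of press_seat, either way round below 0.07 rad and contact force between platen and mould above 40 N and horizontal distance between crank and square_end below 0.004 m and z of crank in the frame of square_end below -0.021 m and angle between crank's own z axis and vertical below 0.15 rad and linear speed of each of mould, crank below 0.01 m/s); the robot touches nothing.
It fails at once if a jar, tin, the mallet or the tumbler is moved by more than 20 mm or tipped (distance of any of rivet_jar, glue_jar, rivet_tin, eyelet_tin, mallet, tumbler from where it was at the start of the episode above 0.02 m or angle between any of rivet_jar, glue_jar, rivet_tin, eyelet_tin, mallet, tumbler's own z axis and vertical above 0.35 rad).
It fails at once if the screw is forced: the platen presses on the mould with more than 900 N (contact force between platen and mould above 900 N).
It also fails if it takes over 72 s, if anything falls off the work surface, if the arm or the gripper's body presses on something with over 40 N, if the wrist force passes 120 N, or if a joint passes its speed limit or range.

ROBOT

A 6-joint arm with a two-finger parallel gripper is mounted at the origin on the work surface. World frame = base frame: x ahead of the robot, y to its left, z up, the work surface at z = 0. Lengths are in m, angles in degrees, forces in N, time in s.
With the tool pointing down it reaches from about 0.35 to 0.725 m from the base axis. Payload 6 kg.
Tool frame: the origin (TCP) lies on the centre line of the jaws, within the pads' length; the fingertips stand r.tip_extent ahead of it and the grasp point (between the pads) lies 5 mm behind it (r.tip_extent is the distance from the TCP to the fingertips, in m); z points along the fingers, y is the line along which they close (so a half turn about z gives the same grasp; the last joint's range is limited). The gripper opens to 85 mm and grips with 20 to 120 N. Pads are 22 mm wide; open, the fingers measure 114 mm over their backs; the gripper's body (76 mm by 85 mm) begins 54 mm behind the grasp point. The pads swing forward as they close: fully open they stand 13 mm farther back than shut.
Start: joints at [82.431, 2.303, 4.859, 0, -92.561, -19.12], TCP at [0.269, 0.536, 0.245] pointing down, gripper open.
Joint ranges: [-146.85, 146.85], [-73.84, 115.35], [-62.03, 85.46], [-188.31, 113.3], [-161.28, -10.13], [-171.36, 171.36]. Speed limits (degrees/s): [147.25, 147.25, 172.46, 180, 180, 180].

INTERFACE

Orientations are given as a 3x3 rotation matrix whose columns are the frame's x, y, z axes.
In Python, from rig import r gives the robot as it stands.
- The arm moves only by the tool jog_arm, never from a script. Its argument "deltas" is a list of rows, each an object of numbers: "x", "y", "z": the shift along the tool's x, y, z in units of 30 cm (1.0 is 30 cm); "yaw": the turn about the tool's z in units of 30 degrees (1.0 is 30 degrees). A call has 1 to 20 rows; each row shifts and turns the commanded pose from where the row before left it, along the tool's axes as they then stand; what a row does not reach is not made up. A row lasts 1/12 s, in which the tool goes at most 41.7 mm and 7.16 degrees, less where a joint would pass 70% of its speed; a pose out of reach is approached as far as the arm can. A call with a number of a shift or a turn outside -1 to 1 is refused whole. A call with a gripper value outside its range is refused whole. "jaw" is the closure, from -1 (fully open) to 1 (shut), set as the call begins (left out, the last holds). The fingers move at their own pace and stop on an object; the grip force is fixed at half the most. Time passes only in rows, so rows that do not move let the fingers close. It gives the time, the measured TCP pose, the force, the opening and the grip force at its end, in the units of the state.
- r.sense(): the state, without advancing time (a new reading comes with each control period).
- r.capture(name): name is "side" or "top" or "wrist"; returns (picture, depth): 480x640x3 uint8, red, green, blue; 480x640 float32, m along the optical axis (not along the pixel's ray), 0 where there is no reading.
- r.calibration(name): a dict with "K" (3x3 intrinsics, pixels), "T" (4x4, takes a point from camera to world coordinates). Camera axes: x right, y down, z forward; pixel columns grow to the right and rows downward; lengths in m; the calibration is good to about 2 mm. A picture is of the moment at which its call begins: read the wrist's pose just before it. calibration takes no time and is no camera call; for the wrist camera it gives the pose at the moment of the call.
- r.sign_off(): hands the job in; it is judged then, once.
The state is a dict: "time": time; "q": joint angles; "joint_velocities": joint speeds; "joint_torque": joint torques, N m; "position": TCP position; "eef_rot": TCP orientation; "ft_force": force on the tool from outside, world axes, zero at the start; "wrist_torque": the same for the moment, N m; "width": finger opening in m; "finger_force": force on a finger pad.
Only numpy, scipy, OpenCV 4.12 (cv2) and the standard library are available. Lean on these libraries where they do the work, as an engineer would, in place of code of your own. Each camera call takes 0.05 s, during which the arm holds its last target. There are 200 camera calls.

## Working session

There is one attempt and no reset: what is moved stays moved. The work goes in short steps, Python scripts to look and compute and a tool call to move; the robot and the scene stay as the last step left them, time stands still between calls to the robot, and variables do not carry over. Pictures are saved under pics/ and viewed, at most 10 in all, crops included, and the job is handed in when it is done.

Besides the shell and the picture viewer there is one more tool, called after "Emit:" as name(argument=value, ...), one argument or row to a line, values as JSON. jog_arm: Moves the arm, as the interface text tells. Its arguments: {"type":"object","properties":{"deltas":{"type":"array"},"jaw":{"type":"number"}},"required":["deltas"]}

```bash
ls; mkdir -p pics; python3 - <<'E'
from rig import r
import cv2,numpy as np
s=r.sense();print(s['time'],s['position'],s['eef_rot'],s['width'],r.tip_extent)
for n in ('top','side'):
    im,d=r.capture(n);np.savez(f'{n}0.npz',im=im,d=d,**r.calibration(n));cv2.imwrite(f'pics/{n}0.png',im[...,::-1])
    c=r.calibration(n);print(n,c['K'].tolist(),np.round(c['T'],3).tolist())
E
```

```text
pics
0.0 [0.26923631 0.5358617  0.24427007] [[ 8.93518305e-01 -4.49026253e-01 -6.80514695e-04]
 [-4.49026748e-01 -8.93516782e-01 -1.65541456e-03]
 [ 1.35273294e-04  1.78471251e-03 -9.99998398e-01]] 0.0854951425699019 0.014
top [[611.4593948215506, 0.0, 315.7811385784668], [0.0, 611.4593948215506, 239.27612057705267], [0.0, 0.0, 1.0]] [[-0.02, -0.978, 0.208, 0.202], [-1.0, 0.02, -0.002, -0.099], [-0.002, -0.208, -0.978, 1.89], [0.0, 0.0, 0.0, 1.0]]
side [[610.4325006451623, 0.0, 329.11677140056696], [0.0, 610.4325006451623, 242.4493439637823], [0.0, 0.0, 1.0]] [[0.76, -0.469, 0.449, -0.049], [-0.65, -0.543, 0.532, -0.841], [-0.005, -0.696, -0.718, 1.164], [0.0, 0.0, 0.0, 1.0]]
```

View pics/top0.png

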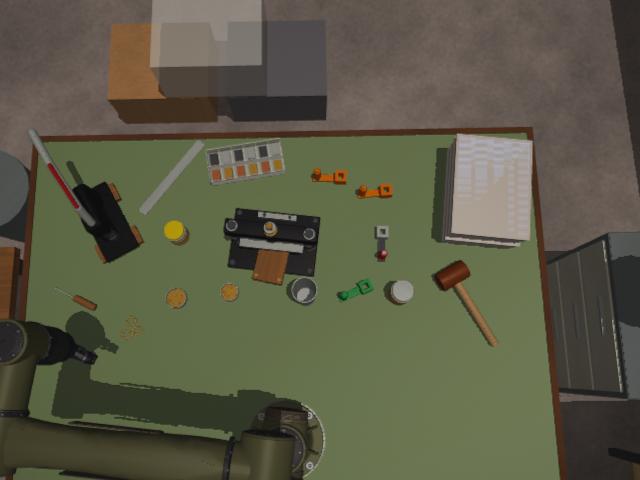

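View pics/side0.png

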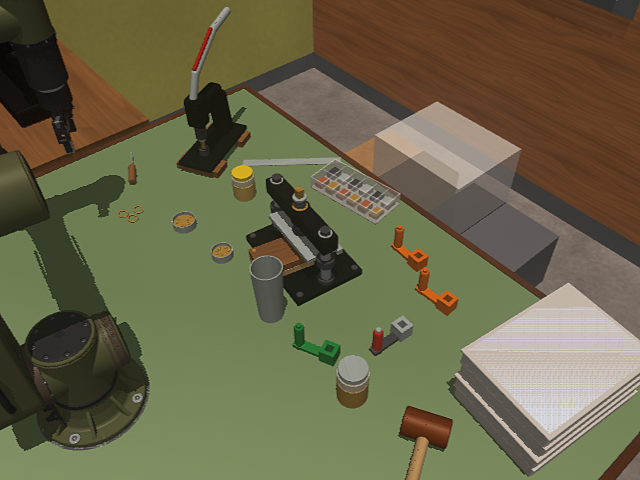

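Top view: the press bed is at about (275,242), the square end at (270,228), the mould at (271,265), the tumbler at (304,291), the eyelet tin at (230,292), the rivet jar at (402,292) and the glue jar at (175,232). Crank candidates are grey with a red grip (hub 382,232, grip 382,255), green (356,291), and orange (330,177) and (375,191). The grey steel one with the red grip fits the description. I'll confirm it in one crop.

```bash
cat > h.py <<'E'
import numpy as np,cv2
def load(n): return np.load(n+'.npz')
def ray(c,u,v,z):
    K,T=c['K'],c['T'];d=T[:3,:3]@np.linalg.solve(K,[u,v,1.]);o=T[:3,3];return o+d*(z-o[2])/d[2]
def blob(im,lo,hi,roi=(0,0,640,480)):
    h=cv2.cvtColor(im,cv2.COLOR_RGB2HSV);m=cv2.inRange(h,np.array(lo),np.array(hi));k=np.zeros_like(m);x0,y0,x1,y1=roi;k[y0:y1,x0:x1]=m[y0:y1,x0:x1]
    cs,_=cv2.findContours(k,cv2.RETR_EXTERNAL,cv2.CHAIN_APPROX_NONE);return max(cs,key=cv2.contourArea) if cs else None
E
python3 - <<'E'
import cv2,numpy as np
from h import *
c=load('top0');im=c['im'];d=c['d']
crop=im[200:310,215:420];cv2.imwrite('pics/crop.png',cv2.resize(crop,(800,429),interpolation=cv2.INTER_CUBIC)[...,::-1])
K,T=c['K'],c['T']
def pt(u,v):
    z=d[v,u];return (T@np.r_[np.linalg.solve(K,[u,v,1])*z,1])[:3].round(4)
for n,u,v in [('sq',270,227),('hub',382,232),('grip',382,253),('mould',271,265),('tumb',304,282),('tin',230,292),('bedL',237,250),('bedR',310,268),('nutL',232,226),('nutR',309,234),('jar',402,291)]: print(n,pt(u,v))
for n,lo,hi,roi,z in [('mould',(3,90,60),(18,255,255),(240,240,300,300),.06),('red',(0,150,80),(4,255,255),(370,240,395,265),.073),('sq',(10,60,120),(30,255,255),(258,215,285,245),None)]:
    b=blob(im,lo,hi,roi)
    if b is None: print(n,None);continue
    print(n,cv2.contourArea(b),cv2.minAreaRect(b),ray(c,*cv2.minAreaRect(b)[0],z or .2).round(4))
    if n=='mould': print([ray(c,*p,z).round(4).tolist() for p in cv2.boxPoints(cv2.minAreaRect(b))])
E
```

```text
sq [0.5909 0.0238 0.2401]
hub [ 0.6234 -0.3127  0.0031]
grip [ 0.5414 -0.3011  0.0806]
mould [0.5152 0.0348 0.0584]
tumb [ 0.4563 -0.0652  0.0936]
tin [0.4412 0.1649 0.0124]
bedL [0.5705 0.1428 0.0236]
bedR [ 0.5108 -0.0831  0.015 ]
nutL [0.6067 0.1354 0.1948]
nutR [ 0.5791 -0.0835  0.1943]
jar [ 0.4218 -0.3516  0.1097]
mould 918.0 ((270.1951599121094, 265.256103515625), (30.66109275817871, 34.08340072631836), 12.094757080078125) [0.5142 0.0371 0.06  ]
[[0.4742, 0.0933, 0.06], [0.5764, 0.0717, 0.06], [0.5546, -0.0196, 0.06], [0.4528, 0.003, 0.06]]
red 7.5 ((382.79998779296875, 253.6000213623047), (6.40000057220459, 4.800000190734863), 36.869895935058594) [ 0.5409 -0.3043  0.073 ]
sq 14.5 ((268.5, 225.0), (4.0, 5.0), 90.0) [0.6063 0.0311 0.2   ]
```

View pics/crop.png

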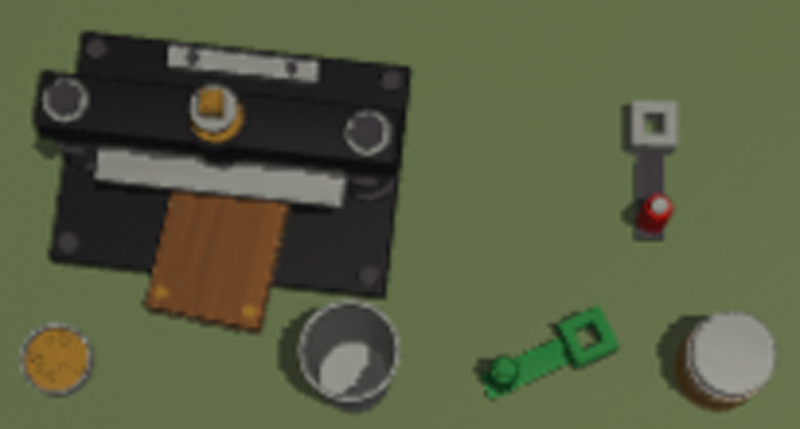

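The crop confirms the steel crank with the red grip: hub at about (382.6,231.8), grip at about (383,254). The mould sits in front of the platen, with the tumbler to its right.

```bash
cat >> h.py <<'E'
def go(s,p,yaw=None):
    """print yaw (units) then shift (units of 0.3 m, tool axes after the yaw) to reach p with tool x at world angle yaw (deg)"""
    R=np.array(s['eef_rot']);cur=np.degrees(np.arctan2(R[1,0],R[0,0]))
    dy=0 if yaw is None else ((cur-yaw+180)%360-180)
    R=R@cv2.Rodrigues(np.array([0,0,np.radians(dy)]))[0];d=R.T@(np.array(p)-s['position'])/.3
    print('cur yaw %.2f  yaw units %.3f  shift'%(cur,dy/30),d.round(4),'rows>=%.1f'%(np.linalg.norm(d)*.3/.0417))
E
python3 - <<'E'
from h import *
from rig import r
c=load('top0')
f=lambda u,v,z:ray(c,215+(u+.5)/3.902-.5,200+(v+.5)/3.902-.5,z)
L,R=f(65,98,.193),f(368,131,.193);m=(L+R)/2;yd=(L-R)[:2];yaw=np.degrees(np.arctan2(-yd[0],yd[1]));print('nuts',L,R,m,np.linalg.norm(yd),yaw)
a=np.radians(yaw);X=np.array([np.cos(a),np.sin(a)]);Y=np.array([-np.sin(a),np.cos(a)])
pf=lambda p:(((p[:2]-m[:2])@X).round(4),((p[:2]-m[:2])@Y).round(4))
for n,p in dict(bedFL=f(50,262,.02),bedFR=f(387,297,.02),bedBL=f(82,33,.02),bedBR=f(410,67,.02),mFL=f(147,308,.06),mFR=f(260,330,.06),tumb=f(349,350,.165),sq=f(211,102,.24)).items(): print(n,p.round(4),pf(p))
print('hub',f(654,124,.036),'grip',f(659,204,.073))
t=m[:2]+X*(-.165)+Y*.008
print(t);go(r.sense(),[*t,.2],yaw)
E
```

```text
nuts [0.61084751 0.13774724 0.193     ] [ 0.58169619 -0.08330661  0.193     ] [0.59627185 0.02722032 0.193     ] 0.22296771663642084 -7.512491058031231
bedFL [0.5189 0.1725 0.02  ] (np.float64(-0.0957), np.float64(0.1339))
bedFR [ 0.4855 -0.0944  0.02  ] (np.float64(-0.0939), np.float64(-0.1351))
bedBL [0.7064 0.1486 0.02  ] (np.float64(0.0933), np.float64(0.1347))
bedBR [ 0.6727 -0.1166  0.02  ] (np.float64(0.0945), np.float64(-0.1326))
mFL [0.4746 0.0913 0.06  ] (np.float64(-0.129), np.float64(0.0476))
mFR [0.4557 0.004  0.06  ] (np.float64(-0.1363), np.float64(-0.0414))
tumb [ 0.4252 -0.0664  0.165 ] (np.float64(-0.1573), np.float64(-0.1152))
sq [0.5945 0.0274 0.24  ] (np.float64(-0.0018), np.float64(-0.0))
hub [ 0.6179629  -0.30972924  0.036     ] grip [ 0.54606065 -0.3067079   0.073     ]
[0.43373409 0.05672413]
cur yaw -26.69  yaw units -0.639  shift [0.7523 1.5116 0.15  ] rows>=12.2
```

Emit:
jog_arm(
  deltas=[
    {"yaw": -0.213},
    {"yaw": -0.213},
    {"yaw": -0.213},
    {"x": 0.058,"y": 0.117,"z": 0.0115},
    {"x": 0.058,"y": 0.117,"z": 0.0115},
    {"x": 0.058,"y": 0.117,"z": 0.0115},
    {"x": 0.058,"y": 0.117,"z": 0.0115},
    {"x": 0.058,"y": 0.117,"z": 0.0115},
    {"x": 0.058,"y": 0.117,"z": 0.0115},
    {"x": 0.058,"y": 0.117,"z": 0.0115},
    {"x": 0.058,"y": 0.117,"z": 0.0115},
    {"x": 0.058,"y": 0.117,"z": 0.0115},
    {"x": 0.058,"y": 0.117,"z": 0.0115},
    {"x": 0.058,"y": 0.117,"z": 0.0115},
    {"x": 0.058,"y": 0.117,"z": 0.0115},
    {"x": 0.058,"y": 0.117,"z": 0.0115},
    {},
  ],
  jaw=-0.3,
)

```text
validation failed for argument at $.de...
```

```bash
cat >> h.py <<'E'
M=np.array([.5957,.0272]);PY=-7.5;a=np.radians(PY);X=np.array([np.cos(a),np.sin(a)]);Y=np.array([-np.sin(a),np.cos(a)])
W=lambda x,y,z:[*(M+X*x+Y*y),z]
P=lambda p:np.array([(p[:2]-M)@X,(p[:2]-M)@Y,p[2]]).round(4)
E
python3 - <<'E'
from h import *
from rig import r
s=r.sense();print(s['time'],s['position'],P(s['position']),s['width'],s['ft_force']);go(s,W(-.165,.003,.046),PY)
im,d=r.capture('wrist');np.savez('w1.npz',im=im,d=d,**r.calibration('wrist'));cv2.imwrite('pics/w1.png',im[...,::-1])
E
```

```text
0.1 [0.26928551 0.53587795 0.24439157] [-0.39    0.4617  0.2444] 0.08534981671058073 [-0.54377094  0.65258153  0.07617376]
cur yaw -26.69  yaw units -0.640  shift [0.7503 1.5281 0.6633] rows>=13.1
```

View pics/w1.png

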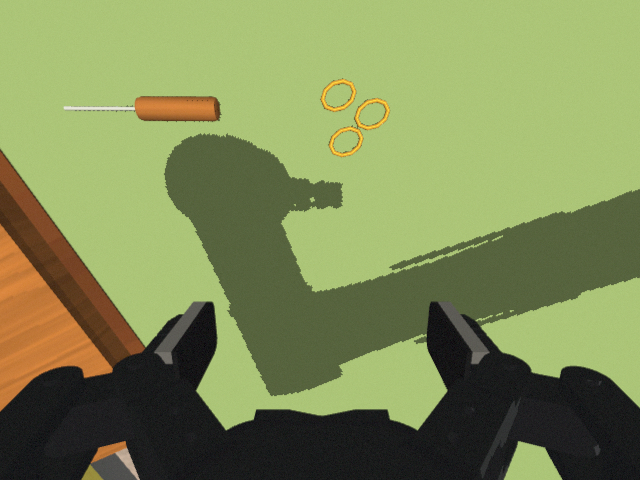

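The move was refused, probably because of the incomplete rows, so the arm hasn't moved. The wrist view shows only the awl and some rings. I'll resend with full rows.

Emit:
jog_arm(
  deltas=[
    {"x": 0,"y": 0,"z": 0,"yaw": -0.213},
    {"x": 0,"y": 0,"z": 0,"yaw": -0.213},
    {"x": 0,"y": 0,"z": 0,"yaw": -0.213},
    {"x": 0.058,"y": 0.117,"z": 0.0115,"yaw": 0},
    {"x": 0.058,"y": 0.117,"z": 0.0115,"yaw": 0},
    {"x": 0.058,"y": 0.117,"z": 0.0115,"yaw": 0},
    {"x": 0.058,"y": 0.117,"z": 0.0115,"yaw": 0},
    {"x": 0.058,"y": 0.117,"z": 0.0115,"yaw": 0},
    {"x": 0.058,"y": 0.117,"z": 0.0115,"yaw": 0},
    {"x": 0.058,"y": 0.117,"z": 0.0115,"yaw": 0},
    {"x": 0.058,"y": 0.117,"z": 0.0115,"yaw": 0},
    {"x": 0.058,"y": 0.117,"z": 0.0115,"yaw": 0},
    {"x": 0.058,"y": 0.117,"z": 0.0115,"yaw": 0},
    {"x": 0.058,"y": 0.117,"z": 0.0115,"yaw": 0},
    {"x": 0.058,"y": 0.117,"z": 0.0115,"yaw": 0},
    {"x": 0.058,"y": 0.117,"z": 0.0115,"yaw": 0},
    {"x": 0,"y": 0,"z": 0,"yaw": 0},
    {"x": 0,"y": 0,"z": 0,"yaw": 0},
  ],
  jaw=-0.3,
)

```text
time: 1.65
position: [0.4341, 0.052, 0.2]
eef_rot: [[0.991, -0.136, -0.001], [-0.136, -0.991, -0.0], [-0.001, 0.001, -1.0]]
ft_force: [1.2, -0.3, 0.3]
width: 0.0551
finger_force: 0.0
```

```bash
python3 - <<'E'
from h import *
from rig import r
s=r.sense();print(s['time'],s['position'],P(s['position']),s['width'],s['ft_force']);go(s,W(-.165,.003,.046),PY)
E
```

```text
1.65 [0.43410557 0.05199454 0.19999268] [-0.1634  0.0035  0.2   ] 0.05506549702538289 [ 1.19473652 -0.29485589  0.26193745]
cur yaw -7.80  yaw units -0.010  shift [-0.0048  0.0014  0.5133] rows>=3.7
```

Emit:
jog_arm(
  deltas=[
    {"x": 0,"y": 0,"z": 0.0855,"yaw": -0.01},
    {"x": 0,"y": 0,"z": 0.0855,"yaw": 0},
    {"x": 0,"y": 0,"z": 0.0855,"yaw": 0},
    {"x": 0,"y": 0,"z": 0.0855,"yaw": 0},
    {"x": 0,"y": 0,"z": 0.0855,"yaw": 0},
    {"x": 0,"y": 0,"z": 0.0855,"yaw": 0},
    {"x": 0.02,"y": 0,"z": 0,"yaw": 0},
    {"x": 0.02,"y": 0,"z": 0,"yaw": 0},
    {"x": 0.02,"y": 0,"z": 0,"yaw": 0},
    {"x": 0.02,"y": 0,"z": 0,"yaw": 0},
    {"x": 0.02,"y": 0,"z": 0,"yaw": 0},
    {"x": 0.02,"y": 0,"z": 0,"yaw": 0},
    {"x": 0.02,"y": 0,"z": 0,"yaw": 0},
    {"x": 0.02,"y": 0,"z": 0,"yaw": 0},
    {"x": 0.02,"y": 0,"z": 0,"yaw": 0},
    {"x": 0.02,"y": 0,"z": 0,"yaw": 0},
    {"x": 0.02,"y": 0,"z": 0,"yaw": 0},
    {"x": 0.02,"y": 0,"z": 0,"yaw": 0},
    {"x": 0,"y": 0,"z": 0,"yaw": 0},
  ],
)

```text
time: 3.23
position: [0.5067, 0.0449, 0.0465]
eef_rot: [[0.992, -0.126, 0.001], [-0.126, -0.992, -0.0], [0.001, 0.0, -1.0]]
ft_force: [-0.2, -0.5, 0.0]
width: 0.0557
finger_force: 0.0
```

```bash
python3 - <<'E'
from h import *
from rig import r
s=r.sense();print(s['time'],s['position'],P(s['position']),s['width'],s['ft_force'])
im,d=r.capture('top');np.savez('top1.npz',im=im,d=d,**r.calibration('top'))
E
```

```text
3.2333 [0.50665664 0.04494822 0.04649702] [-0.0906  0.006   0.0465] 0.0557396917772396 [-0.20995932 -0.52667559  0.03565829]
```

Emit:
jog_arm(
  deltas=[
    {"x": 0.005,"y": 0,"z": 0,"yaw": 0},
    {"x": 0.005,"y": 0,"z": 0,"yaw": 0},
    {"x": 0.005,"y": 0,"z": 0,"yaw": 0},
    {"x": 0.005,"y": 0,"z": 0,"yaw": 0},
    {"x": 0.005,"y": 0,"z": 0,"yaw": 0},
  ],
)

```text
time: 3.7
position: [0.5128, 0.0441, 0.0464]
eef_rot: [[0.992, -0.126, -0.0], [-0.126, -0.992, -0.0], [-0.0, 0.0, -1.0]]
ft_force: [-2.4, 0.3, 0.1]
width: 0.0557
finger_force: 1.0
```

Emit:
jog_arm(
  deltas=[
    {"x": 0.005,"y": 0,"z": 0,"yaw": 0},
    {"x": 0.004,"y": 0,"z": 0,"yaw": 0},
  ],
)

```text
time: 3.87
position: [0.5156, 0.0437, 0.0464]
eef_rot: [[0.992, -0.126, -0.0], [-0.126, -0.992, -0.0], [-0.0, 0.0, -1.0]]
ft_force: [-2.6, 0.8, -0.0]
width: 0.0553
finger_force: 0.9
```

Emit:
jog_arm(
  deltas=[
    {"x": 0.005,"y": 0,"z": 0,"yaw": 0},
    {"x": 0.004,"y": 0,"z": 0,"yaw": 0},
  ],
)

```text
time: 4.03
position: [0.5166, 0.0436, 0.0464]
eef_rot: [[0.992, -0.126, -0.004], [-0.126, -0.992, -0.0], [-0.004, 0.001, -1.0]]
ft_force: [-17.2, 4.6, 10.6]
width: 0.0557
finger_force: 9.0
```

Emit:
jog_arm(
  deltas=[
    {"x": 0.004,"y": 0,"z": 0,"yaw": 0},
    {"x": 0,"y": 0,"z": 0,"yaw": 0},
  ],
)

```text
time: 4.2
position: [0.5166, 0.0436, 0.0464]
eef_rot: [[0.992, -0.126, -0.007], [-0.126, -0.992, -0.0], [-0.007, 0.001, -1.0]]
ft_force: [-19.9, 4.3, 11.2]
width: 0.0557
finger_force: 9.8
```

Emit:
jog_arm(
  deltas=[
    {"x": -0.1,"y": 0,"z": 0,"yaw": 0},
    {"x": -0.1,"y": 0,"z": 0,"yaw": 0},
    {"x": 0,"y": 0,"z": -0.12,"yaw": 0},
    {"x": 0,"y": 0,"z": -0.12,"yaw": 0},
    {"x": 0,"y": 0,"z": -0.12,"yaw": 0},
    {"x": 0,"y": 0,"z": -0.12,"yaw": 0},
    {"x": 0,"y": 0,"z": -0.12,"yaw": 0},
    {"x": 0,"y": 0,"z": -0.12,"yaw": 0},
    {"x": 0,"y": 0,"z": -0.12,"yaw": 0},
    {"x": 0,"y": 0,"z": 0,"yaw": 0},
  ],
  jaw=-1,
)

```text
time: 5.03
position: [0.462, 0.0504, 0.3073]
eef_rot: [[0.992, -0.127, 0.013], [-0.127, -0.992, 0.003], [0.013, -0.004, -1.0]]
ft_force: [-0.1, 0.4, 0.9]
width: 0.0853
finger_force: 0.0
```

```bash
python3 - <<'E'
from h import *
from rig import r
s=r.sense();print(s['time'],s['position'],P(s['position']),s['width'],s['ft_force'])
k=r.calibration('wrist');T=k['T'];R=np.array(s['eef_rot']);print('cam in tool',R.T@(T[:3,3]-s['position']),(R.T@T[:3,:3]).round(3).tolist(),k['K'].round(1).tolist())
im,d=r.capture('wrist');np.savez('w2.npz',im=im,d=d,**k);cv2.imwrite('pics/w2.png',im[...,::-1])
im,d=r.capture('top');c=dict(r.calibration('top'));np.savez('top2.npz',im=im,d=d,**c)
b=blob(im,(3,90,60),(18,255,255),(240,235,300,300))
if b is not None: print([P(ray(c,*p,.06)).tolist() for p in cv2.boxPoints(cv2.minAreaRect(b))])
E
```

```text
5.0333 [0.46203675 0.050371   0.30726994] [-0.1355  0.0055  0.3073] 0.08534799764682949 [-0.12340479  0.43812952  0.94091422]
cam in tool [ 0.07194319  0.00015932 -0.12770606] [[0.001, -0.96, -0.281], [1.0, 0.001, -0.0], [0.0, -0.281, 0.96]] [[358.3, 0.0, 321.4], [0.0, 358.3, 241.7], [0.0, 0.0, 1.0]]
[[-0.0683, 0.0048, 0.06], [-0.0342, 0.0058, 0.06], [-0.0337, -0.0422, 0.06], [-0.0678, -0.043, 0.06]]
```

View pics/w2.png

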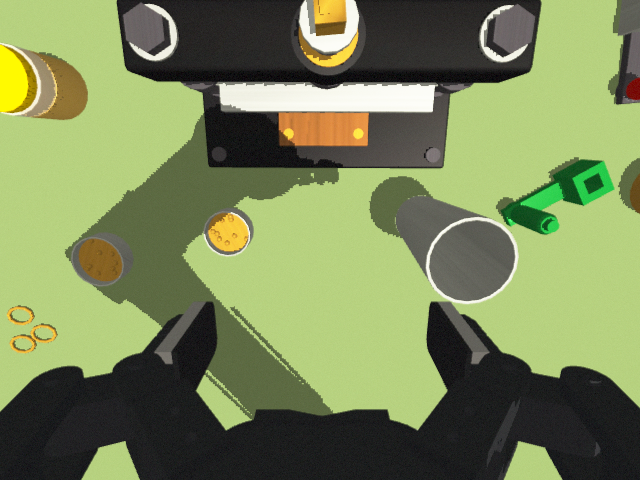

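```bash
python3 - <<'E'
from h import *
from rig import r
c=load('w2')
for u,v,z in [(279,146,.06),(368,146,.06),(150,28,.193),(508,30,.193)]: print(P(ray(c,u,v,z)))
go(r.sense(),[.60,-.309,.25],-2.4)
E
```

```text
[-0.0699  0.0498  0.06  ]
[-0.0694 -0.0404  0.06  ]
[0.0003 0.1101 0.193 ]
[ 0.     -0.1059  0.193 ]
cur yaw -7.23  yaw units -0.161  shift [0.5134 1.1801 0.1682] rows>=9.3
```

The wrist view shows the mould's front edge at row 146, columns 279–368, square to the bed. It is home (x ≈ -0.07) and about 4 mm off centre. Next, the crank.

Emit:
jog_arm(
  deltas=[
    {"x": 0,"y": 0,"z": 0,"yaw": -0.161},
    {"x": 0.0513,"y": 0.118,"z": 0.0168,"yaw": 0},
    {"x": 0.0513,"y": 0.118,"z": 0.0168,"yaw": 0},
    {"x": 0.0513,"y": 0.118,"z": 0.0168,"yaw": 0},
    {"x": 0.0513,"y": 0.118,"z": 0.0168,"yaw": 0},
    {"x": 0.0513,"y": 0.118,"z": 0.0168,"yaw": 0},
    {"x": 0.0513,"y": 0.118,"z": 0.0168,"yaw": 0},
    {"x": 0.0513,"y": 0.118,"z": 0.0168,"yaw": 0},
    {"x": 0.0513,"y": 0.118,"z": 0.0168,"yaw": 0},
    {"x": 0.0513,"y": 0.118,"z": 0.0168,"yaw": 0},
    {"x": 0.0513,"y": 0.118,"z": 0.0168,"yaw": 0},
    {"x": 0,"y": 0,"z": 0,"yaw": 0},
    {"x": 0,"y": 0,"z": 0,"yaw": 0},
    {"x": 0,"y": 0,"z": 0,"yaw": 0},
  ],
)

```text
time: 6.3
position: [0.5987, -0.3094, 0.2468]
eef_rot: [[0.999, -0.042, -0.002], [-0.042, -0.999, 0.0], [-0.002, -0.0, -1.0]]
ft_force: [-0.1, -0.5, 0.8]
width: 0.0853
finger_force: 0.0
```

```bash
python3 - <<'E'
from h import *
from rig import r
s=r.sense();print(s['time'],s['position'],s['eef_rot'][0])
k=r.calibration('wrist');im,d=r.capture('wrist');np.savez('w3.npz',im=im,d=d,**k);cv2.imwrite('pics/w3.png',im[...,::-1])
E
```

```text
6.3 [ 0.59870308 -0.30944527  0.2467619 ] [ 0.99910525 -0.04225073 -0.00188911]
```

View pics/w3.png

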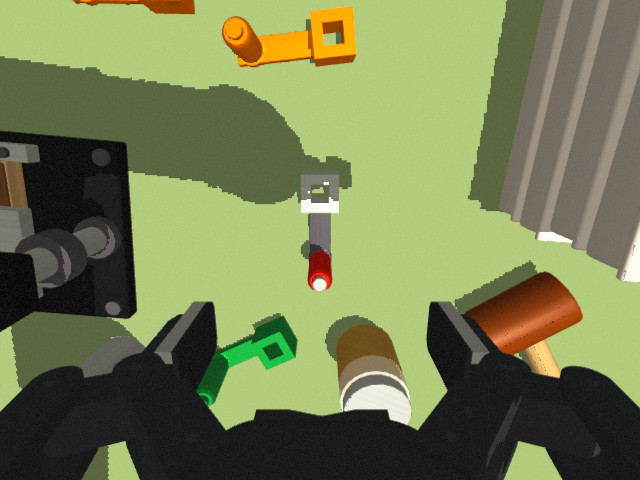

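The crank hub is at about (320,192) and its red grip top at (319,285). I'll get the hub's top face from depth.

```bash
cat >> h.py <<'E'
def cloud(c):
    d=c['d'];v,u=np.mgrid[:480,:640];p=np.stack([(u-c['K'][0,2])/c['K'][0,0]*d,(v-c['K'][1,2])/c['K'][1,1]*d,d,np.ones_like(d)],-1)@c['T'].T
    return p[...,:3]
E
python3 - <<'E'
from h import *
from rig import r
c=load('w3');p=cloud(c)
def top(z0,z1,roi):
    x0,y0,x1,y1=roi;q=p[y0:y1,x0:x1];dd=c['d'][y0:y1,x0:x1];m=((q[...,2]>z0)&(q[...,2]<z1)&(dd>0)).astype(np.uint8)
    cs,_=cv2.findContours(m,cv2.RETR_EXTERNAL,cv2.CHAIN_APPROX_NONE);b=max(cs,key=cv2.contourArea);z=np.median(q[m>0][:,2])
    return np.array([ray(c,a+x0,e+y0,z)[:2] for a,e in b[:,0]]),z
h,z=top(.03,.042,(290,160,350,225));rect=cv2.minAreaRect((h*1000).astype(np.float32));print('hub',rect,z)
g,zg=top(.066,.08,(300,250,340,300));print('grip',cv2.minAreaRect((g*1000).astype(np.float32)),zg)
hub=np.array(rect[0])/1000;gr=np.array(cv2.minAreaRect((g*1000).astype(np.float32))[0])/1000;print('axis',np.degrees(np.arctan2(*(gr-hub)[::-1])),np.linalg.norm(gr-hub))
# white+grey socket mask check by colour
x0,y0=290,160
go(r.sense(),[*hub,.028],-2.4)
E
```

```text
hub ((619.1401977539062, -308.62255859375), (35.62964630126953, 35.18863296508789), 87.62796783447266) 0.035036393211369754
grip ((546.1092529296875, -305.6997985839844), (20.978540420532227, 21.515233993530273), 87.63261413574219) 0.0715526568333042
axis 177.70819762441224 0.0730894070846985
cur yaw -2.37  yaw units 0.001  shift [ 0.0677 -0.004   0.7337] rows>=5.3
```

Emit:
jog_arm(
  deltas=[
    {"x": 0.035,"y": -0.002,"z": 0.11,"yaw": 0},
    {"x": 0.035,"y": -0.002,"z": 0.11,"yaw": 0},
    {"x": 0,"y": 0,"z": 0.11,"yaw": 0},
    {"x": 0,"y": 0,"z": 0.11,"yaw": 0},
    {"x": 0,"y": 0,"z": 0.11,"yaw": 0},
    {"x": 0,"y": 0,"z": 0.09,"yaw": 0},
    {"x": 0,"y": 0,"z": 0.06,"yaw": 0},
    {"x": 0,"y": 0,"z": 0.04,"yaw": 0},
    {"x": 0,"y": 0,"z": 0.015,"yaw": 0},
    {"x": 0,"y": 0,"z": 0,"yaw": 0},
  ],
  jaw=-0.3,
)

```text
time: 7.18
position: [0.62, -0.3083, 0.022]
eef_rot: [[0.999, -0.041, 0.0], [-0.041, -0.999, -0.0], [0.0, 0.0, -1.0]]
ft_force: [-0.6, -0.7, 0.3]
width: 0.0553
finger_force: 0.0
```

Emit:
jog_arm(
  deltas=[
    {"x": 0,"y": 0,"z": 0,"yaw": 0},
    {"x": 0,"y": 0,"z": 0,"yaw": 0},
    {"x": 0,"y": 0,"z": 0,"yaw": 0},
    {"x": 0,"y": 0,"z": 0,"yaw": 0},
    {"x": 0,"y": 0,"z": 0,"yaw": 0},
    {"x": 0,"y": 0,"z": 0,"yaw": 0},
  ],
  jaw=1,
)

```text
time: 7.68
position: [0.6213, -0.3092, 0.0244]
eef_rot: [[0.999, -0.041, 0.004], [-0.041, -0.999, -0.001], [0.004, 0.001, -1.0]]
ft_force: [-0.7, 2.6, 6.8]
width: 0.0352
finger_force: 61.9
```

Emit:
jog_arm(
  deltas=[
    {"x": 0,"y": 0,"z": -0.04,"yaw": 0},
    {"x": 0,"y": 0,"z": -0.08,"yaw": 0},
    {"x": 0,"y": 0,"z": -0.12,"yaw": 0},
    {"x": 0,"y": 0,"z": -0.12,"yaw": 0},
    {"x": 0,"y": 0,"z": -0.12,"yaw": 0},
    {"x": 0,"y": 0,"z": -0.12,"yaw": 0},
    {"x": 0,"y": 0,"z": -0.12,"yaw": 0},
    {"x": 0,"y": 0,"z": -0.12,"yaw": 0},
    {"x": 0,"y": 0,"z": -0.12,"yaw": 0},
    {"x": 0,"y": 0,"z": -0.04,"yaw": 0},
    {"x": 0,"y": 0,"z": 0,"yaw": 0.16},
  ],
)

```text
time: 8.6
position: [0.62, -0.3097, 0.3277]
eef_rot: [[0.992, -0.126, 0.007], [-0.125, -0.992, -0.003], [0.007, 0.002, -1.0]]
ft_force: [0.7, -0.3, -3.4]
width: 0.0353
finger_force: 60.8
```

```bash
python3 - <<'E'
from h import *
from rig import r
s=r.sense();print(s['width'],s['position'],s['ft_force'],s['wrist_torque'],s['finger_force']);go(s,W(-.07,0,.32),PY)
E
```

```text
0.03533170887851312 [ 0.62003998 -0.30967155  0.32770782] [ 0.73049307 -0.32081376 -3.43347678] [-0.04750954 -0.12591417  0.00327331] 60.81836298108101
cur yaw -7.21  yaw units 0.010  shift [-0.4605 -1.1027  0.0203] rows>=8.6
```

Emit:
jog_arm(
  deltas=[
    {"x": -0.046,"y": -0.11,"z": 0.002,"yaw": 0.01},
    {"x": -0.046,"y": -0.11,"z": 0.002,"yaw": 0},
    {"x": -0.046,"y": -0.11,"z": 0.002,"yaw": 0},
    {"x": -0.046,"y": -0.11,"z": 0.002,"yaw": 0},
    {"x": -0.046,"y": -0.11,"z": 0.002,"yaw": 0},
    {"x": -0.046,"y": -0.11,"z": 0.002,"yaw": 0},
    {"x": -0.046,"y": -0.11,"z": 0.002,"yaw": 0},
    {"x": -0.046,"y": -0.11,"z": 0.002,"yaw": 0},
    {"x": -0.046,"y": -0.11,"z": 0.002,"yaw": 0},
    {"x": -0.046,"y": -0.11,"z": 0.002,"yaw": 0},
    {"x": 0,"y": 0,"z": 0,"yaw": 0},
    {"x": 0,"y": 0,"z": 0,"yaw": 0},
    {"x": 0,"y": 0,"z": 0,"yaw": 0},
  ],
)

```text
time: 9.68
position: [0.5257, 0.0361, 0.3158]
eef_rot: [[0.992, -0.13, -0.0], [-0.13, -0.992, -0.0], [-0.0, 0.0, -1.0]]
ft_force: [-0.3, 0.1, -2.7]
width: 0.0349
finger_force: 61.4
```

```bash
python3 - <<'E'
from h import *
from rig import r
s=r.sense();print(s['time'],s['position'],s['eef_rot'])
k=r.calibration('wrist');im,d=r.capture('wrist');np.savez('w4.npz',im=im,d=d,**k);cv2.imwrite('pics/w4.png',im[...,::-1])
E
```

```text
9.6833 [0.52568651 0.03606352 0.31583167] [[ 9.91549784e-01 -1.29726468e-01 -2.62239573e-04]
 [-1.29726533e-01 -9.91549780e-01 -2.45434305e-04]
 [-2.28184266e-04  2.77379763e-04 -9.99999935e-01]]
```

View pics/w4.png

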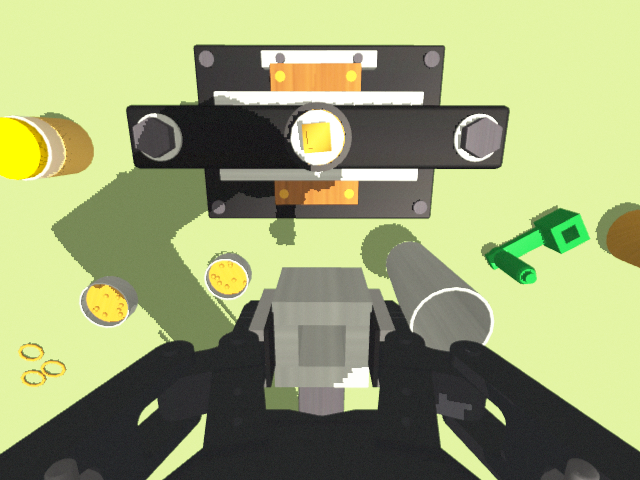

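The wrist view shows the square end at (318,137), the held hub at about (321,350), and the mould tight against the rear stop bar.

```bash
cat > sq.py <<'E'
from h import *
def top(c,z0,z1,roi,tag):
    p=cloud(c);x0,y0,x1,y1=roi;q=p[y0:y1,x0:x1];dd=c['d'][y0:y1,x0:x1];m=((q[...,2]>z0)&(q[...,2]<z1)&(dd>0)).astype(np.uint8)
    cs,_=cv2.findContours(m,cv2.RETR_EXTERNAL,cv2.CHAIN_APPROX_NONE);b=max(cs,key=cv2.contourArea);k=np.zeros_like(m);cv2.drawContours(k,[b],-1,1,-1);z=np.median(q[(m>0)&(k>0)][:,2])
    g=np.array([ray(c,a+x0,e+y0,z)[:2] for a,e in b[:,0]]);rc=cv2.minAreaRect((g*1000).astype(np.float32));print(tag,np.round(rc[0],2),np.round(rc[1],1),'ang %.2f'%rc[2],'z %.4f'%z,'P',P(np.r_[np.array(rc[0])/1000,z]));return rc
E
python3 - <<'E'
from sq import *
c=load('w4');p=cloud(c)
print(p[115:160:3,318,2].round(4),p[137,295:345:3,2].round(4)); print(p[262:400:6,340,2].round(4))
rs=top(c,.235,.245,(290,110,350,165),'sq top')
top(c,.222,.245,(290,110,350,165),'sq all')
zh=np.median(p[370:380,290:350,2]);print(zh)
top(c,zh-.004,zh+.004,(262,300,382,392),'hub')
im=c['im'];b=blob(im,(18,120,120),(30,255,255),(295,112,345,162));rc=cv2.minAreaRect(b);print('yellow',rc,[P(ray(c,*q,.235)).tolist() for q in cv2.boxPoints(rc)])
E
```

```text
[0.2103 0.2075 0.2101 0.2324 0.2369 0.236  0.2367 0.2369 0.2375 0.2368
 0.2363 0.2357 0.2329 0.2102 0.2102] [0.2106 0.2095 0.2101 0.2336 0.2361 0.2374 0.2367 0.2371 0.2373 0.237
 0.236  0.2329 0.2094 0.2103 0.2092 0.2096 0.2108]
[-0.0019  0.2924  0.2999  0.3051  0.3125  0.3186  0.3241  0.3272  0.3255
  0.3256  0.3267  0.2975  0.3035  0.308   0.3128  0.3156  0.3212  0.3244
  0.327   0.3252  0.3259  0.3001  0.3011]
sq top [597.23  29.53] [12.7 12.7] ang 86.55 z 0.2366 P [0.0012 0.0025 0.2366]
sq all [596.92  29.31] [15.7 15.7] ang 87.16 z 0.2356 P [0.0009 0.0022 0.2356]
0.3265720932418578
hub [523.41  36.12] [43.1 36.3] ang 82.59 z 0.3265 P [-0.0728 -0.0006  0.3265]
yellow ((316.0507507324219, 137.21066284179688), (28.7838077545166, 27.572608947753906), 85.91438293457031) [[0.0081, 0.0107, 0.235], [0.0092, -0.0045, 0.235], [-0.0062, -0.0058, 0.235], [-0.0073, 0.0098, 0.235]]
```

```bash
python3 - <<'E'
from sq import *
c=load('w4');p=cloud(c);z=.3262
m=(abs(p[...,2]-z)<.002)
f=lambda u,v:ray(c,u,v,z)[:2]
# along columns: transitions, then along rows
for u in (308,316,324,332,338): 
    t=np.flatnonzero(np.diff(m[295:395,u].astype(int)))+295; print('col',u,t,[P(np.r_[f(u,a+.5),z])[0] for a in t])
for v in (332,340,348,356,375,381):
    t=np.flatnonzero(np.diff(m[v,262:382].astype(int)))+262; print('row',v,t,[P(np.r_[f(a+.5,v),z])[1] for a in t])
# shoulder ring
q=p[100:175,280:360];mm=((q[...,2]>.206)).astype(np.uint8);cs,_=cv2.findContours(mm,0,1);b=max(cs,key=cv2.contourArea);g=np.array([ray(c,a+280,e+100,.2100)[:2] for a,e in b[:,0]]);(x,y),R=cv2.minEnclosingCircle((g*1000).astype(np.float32));print(x,y,R,P(np.array([x/1000,y/1000,.21])))
E
```

```text
col 308 [298 324 360 361 362 386] [np.float64(-0.0542), np.float64(-0.0646), np.float64(-0.0798), np.float64(-0.0803), np.float64(-0.0807), np.float64(-0.0915)]
col 316 [298 324 363 386] [np.float64(-0.0542), np.float64(-0.0646), np.float64(-0.0812), np.float64(-0.0915)]
col 324 [299 324 362 386] [np.float64(-0.0546), np.float64(-0.0646), np.float64(-0.0807), np.float64(-0.0915)]
col 332 [298 324 362 386] [np.float64(-0.0542), np.float64(-0.0646), np.float64(-0.0807), np.float64(-0.0915)]
col 338 [298 324 361 386] [np.float64(-0.0542), np.float64(-0.0646), np.float64(-0.0803), np.float64(-0.0915)]
row 332 [272 298 344 370] [np.float64(0.0175), np.float64(0.0079), np.float64(-0.009), np.float64(-0.0186)]
row 340 [273 298 344 369] [np.float64(0.0172), np.float64(0.008), np.float64(-0.0091), np.float64(-0.0184)]
row 348 [274 298 344 368] [np.float64(0.017), np.float64(0.008), np.float64(-0.0092), np.float64(-0.0181)]
row 356 [274 298 344 369] [np.float64(0.0171), np.float64(0.0081), np.float64(-0.0092), np.float64(-0.0187)]
row 375 [274 340 341 368] [np.float64(0.0174), np.float64(-0.0079), np.float64(-0.0083), np.float64(-0.0186)]
row 381 [274 305 306 368] [np.float64(0.0175), np.float64(0.0056), np.float64(0.0052), np.float64(-0.0187)]
596.9017944335938 29.301799774169922 16.841760635375977 [0.0009 0.0022 0.21  ]
```

```bash
python3 - <<'E'
from h import *
from rig import r
go(r.sense(),[.5997,.0289,.275],-3.1)
E
```

```text
cur yaw -7.52  yaw units -0.147  shift [0.247  0.0088 0.1358] rows>=2.0
```

Emit:
jog_arm(
  deltas=[
    {"x": 0,"y": 0,"z": 0,"yaw": -0.147},
    {"x": 0.062,"y": 0.0022,"z": 0,"yaw": 0},
    {"x": 0.062,"y": 0.0022,"z": 0,"yaw": 0},
    {"x": 0.062,"y": 0.0022,"z": 0,"yaw": 0},
    {"x": 0.061,"y": 0.0022,"z": 0,"yaw": 0},
    {"x": 0,"y": 0,"z": 0.06,"yaw": 0},
    {"x": 0,"y": 0,"z": 0.06,"yaw": 0},
    {"x": 0,"y": 0,"z": 0.016,"yaw": 0},
    {"x": 0,"y": 0,"z": 0,"yaw": 0},
    {"x": 0,"y": 0,"z": 0,"yaw": 0},
    {"x": 0,"y": 0,"z": 0,"yaw": 0},
  ],
)

```text
time: 10.65
position: [0.6001, 0.029, 0.2766]
eef_rot: [[0.999, -0.054, 0.002], [-0.054, -0.999, -0.0], [0.002, -0.0, -1.0]]
ft_force: [0.3, -0.7, -3.8]
width: 0.035
finger_force: 61.5
```

```bash
python3 - <<'E'
from h import *
from rig import r
s=r.sense();print(s['position'],s['ft_force']);go(s,[.5997,.0289,.2344],-3.1)
E
```

```text
[0.60010937 0.02895333 0.27663865] [ 0.33812826 -0.74455086 -3.84599662]
cur yaw -3.12  yaw units -0.001  shift [-0.0017  0.0003  0.1408] rows>=1.0
```

Emit:
jog_arm(
  deltas=[
    {"x": -0.0015,"y": 0,"z": 0.02,"yaw": 0},
    {"x": 0,"y": 0,"z": 0.02,"yaw": 0},
    {"x": 0,"y": 0,"z": 0.02,"yaw": 0},
    {"x": 0,"y": 0,"z": 0.02,"yaw": 0},
    {"x": 0,"y": 0,"z": 0,"yaw": 0},
  ],
)

```text
time: 11.07
position: [0.5989, 0.0297, 0.2488]
eef_rot: [[0.999, -0.053, -0.002], [-0.053, -0.999, -0.0], [-0.002, 0.0, -1.0]]
ft_force: [0.7, 0.7, -5.0]
width: 0.0347
finger_force: 61.5
```

Emit:
jog_arm(
  deltas=[
    {"x": 0,"y": 0,"z": 0.02,"yaw": 0},
    {"x": 0,"y": 0,"z": 0,"yaw": 0},
  ],
)

```text
time: 11.23
position: [0.599, 0.0297, 0.2436]
eef_rot: [[0.999, -0.054, -0.002], [-0.054, -0.999, -0.0], [-0.002, 0.0, -1.0]]
ft_force: [-0.5, -0.6, -5.1]
width: 0.035
finger_force: 61.5
```

Emit:
jog_arm(
  deltas=[
    {"x": 0,"y": 0,"z": 0.015,"yaw": 0},
    {"x": 0,"y": 0,"z": 0.006,"yaw": 0},
    {"x": 0,"y": 0,"z": 0,"yaw": 0},
  ],
)

```text
time: 11.48
position: [0.5992, 0.0296, 0.2379]
eef_rot: [[0.999, -0.054, -0.001], [-0.054, -0.999, -0.0], [-0.001, 0.0, -1.0]]
ft_force: [-0.2, 0.4, -2.7]
width: 0.035
finger_force: 61.5
```

Emit:
jog_arm(
  deltas=[
    {"x": 0,"y": 0,"z": 0.006,"yaw": 0},
    {"x": 0,"y": 0,"z": 0.004,"yaw": 0},
    {"x": 0,"y": 0,"z": 0,"yaw": 0},
  ],
)

```text
time: 11.73
position: [0.5993, 0.0296, 0.2353]
eef_rot: [[0.999, -0.054, -0.0], [-0.054, -0.999, -0.0], [-0.0, 0.0, -1.0]]
ft_force: [0.4, 0.1, -3.8]
width: 0.0348
finger_force: 61.5
```

Emit:
jog_arm(
  deltas=[
    {"x": 0,"y": 0,"z": 0.006,"yaw": 0},
    {"x": 0,"y": 0,"z": 0,"yaw": 0},
  ],
)

```text
time: 11.9
position: [0.5995, 0.0295, 0.235]
eef_rot: [[0.999, -0.053, 0.002], [-0.053, -0.999, -0.0], [0.002, -0.0, -1.0]]
ft_force: [-2.2, 0.6, 0.7]
width: 0.035
finger_force: 62.0
```

Emit:
jog_arm(
  deltas=[
    {"x": 0,"y": 0,"z": 0,"yaw": 0},
    {"x": 0,"y": 0,"z": 0,"yaw": 0},
    {"x": 0,"y": 0,"z": 0,"yaw": 0},
    {"x": 0,"y": 0,"z": 0,"yaw": 0},
  ],
  jaw=-0.3,
)

```text
time: 12.23
position: [0.5995, 0.0295, 0.234]
eef_rot: [[0.999, -0.054, 0.0], [-0.054, -0.999, -0.0], [0.0, 0.0, -1.0]]
ft_force: [-0.1, -0.7, 0.2]
width: 0.0556
finger_force: 0.0
```

Emit:
jog_arm(
  deltas=[
    {"x": 0,"y": 0,"z": -0.08,"yaw": 0},
    {"x": 0,"y": 0,"z": -0.12,"yaw": 0},
    {"x": 0,"y": 0,"z": -0.12,"yaw": 0},
    {"x": -0.13,"y": 0,"z": 0,"yaw": 0},
    {"x": -0.12,"y": 0,"z": 0,"yaw": 0},
    {"x": 0,"y": 0,"z": 0,"yaw": 0},
    {"x": 0,"y": 0,"z": 0,"yaw": 0},
  ],
)

```text
time: 12.82
position: [0.5236, 0.0336, 0.3311]
eef_rot: [[0.999, -0.053, 0.003], [-0.053, -0.999, 0.001], [0.003, -0.001, -1.0]]
ft_force: [0.3, 0.7, 0.1]
width: 0.0556
finger_force: 0.0
```

```bash
python3 - <<'E'
from sq import *
from rig import r
s=r.sense();print(s['time'],s['position'],s['ft_force'])
k=r.calibration('wrist');im,d=r.capture('wrist');np.savez('w5.npz',im=im,d=d,**k);cv2.imwrite('pics/w5.png',im[...,::-1])
c=load('w5');p=cloud(c)
b=blob(im,(0,150,60),(6,255,255),(200,100,450,330));print(cv2.boundingRect(b),[ray(c,*cv2.minAreaRect(b)[0],.26)])
E
```

```text
12.8167 [0.52355776 0.03356468 0.33111599] [0.32135061 0.66835086 0.0602047 ]
(301, 233, 40, 64) [array([0.52337829, 0.03397864, 0.26      ])]
```

View pics/w5.png

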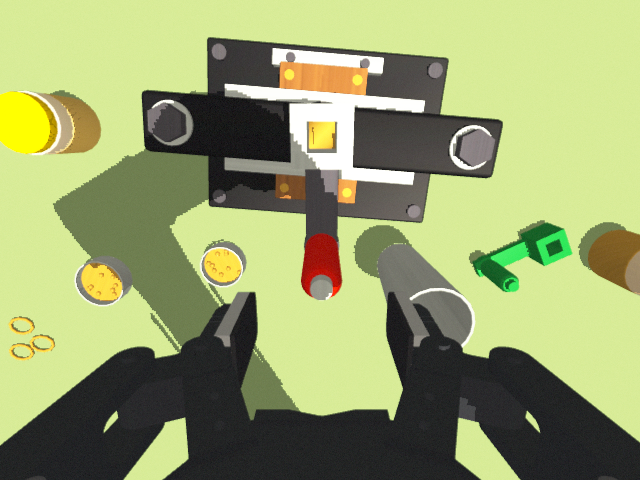

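The crank is on the square, with the brass visible in the socket at (321,135) and the grip's top at (320,287). I'll check the seating height and locate the grip.

```bash
python3 - <<'E'
from sq import *
from rig import r
c=load('w5');p=cloud(c)
print('hubtop',np.median(p[112:120,300:345,2]),np.median(p[155:162,300:345,2]),'sq',np.median(p[130:140,315:328,2]))
h=top(c,.240,.25,(280,95,362,175),'hub');g=top(c,.276,.292,(295,262,348,305),'grip')
hb=np.array(h[0])/1000;gr=np.array(g[0])/1000;v=gr-hb;print(np.linalg.norm(v),np.degrees(np.arctan2(v[1],v[0])))
gm=hb+.075*v/np.linalg.norm(v);print(gm);s=r.sense();go(s,[*gm,.210+.042-.005+.004],-3.1)
E
```

```text
hubtop 0.24678854784369683 0.2456892351575973 sq 0.23673231756990032
hub [595.7   29.61] [36.  35.6] ang 86.68 z 0.2462 P [-0.0003  0.0024  0.2462]
grip [521.26  33.65] [20.6 20.6] ang 25.43 z 0.2802 P [-0.0746 -0.0033  0.2802]
0.07454786796174366 176.89396055861266
[0.52081025 0.03367665]
cur yaw -3.05  yaw units 0.002  shift [-0.0117  0.0006  0.2648] rows>=1.9
```

Emit:
jog_arm(
  deltas=[
    {"x": -0.0117,"y": 0.0006,"z": 0,"yaw": 0},
    {"x": 0,"y": 0,"z": 0.08,"yaw": 0},
    {"x": 0,"y": 0,"z": 0.08,"yaw": 0},
    {"x": 0,"y": 0,"z": 0.06,"yaw": 0},
    {"x": 0,"y": 0,"z": 0.024,"yaw": 0},
    {"x": 0,"y": 0,"z": 0,"yaw": 0},
  ],
)

```text
time: 13.37
position: [0.5206, 0.0334, 0.2541]
eef_rot: [[0.999, -0.054, -0.004], [-0.054, -0.999, -0.002], [-0.004, 0.002, -1.0]]
ft_force: [-0.3, 1.4, -0.0]
width: 0.0554
finger_force: 0.0
```

Emit:
jog_arm(
  deltas=[
    {"x": 0,"y": 0,"z": 0,"yaw": 0},
    {"x": 0,"y": 0,"z": 0,"yaw": 0},
    {"x": 0,"y": 0,"z": 0,"yaw": 0},
    {"x": 0,"y": 0,"z": 0,"yaw": 0},
    {"x": 0,"y": 0,"z": 0,"yaw": 0},
    {"x": 0,"y": 0,"z": 0,"yaw": 0},
  ],
  jaw=1,
)

```text
time: 13.87
position: [0.5214, 0.0336, 0.2578]
eef_rot: [[0.999, -0.054, 0.002], [-0.054, -0.999, 0.0], [0.002, -0.0, -1.0]]
ft_force: [-0.3, 0.6, 3.6]
width: 0.0216
finger_force: 58.7
```

```bash
python3 - <<'E'
from sq import *
from rig import r
p=cloud(load('w5'));print('platen top',np.median(p[165:170,240:280,2]),p[168:184:3,385,2].round(3))
s=r.sense();R=np.array(s['eef_rot']);v=R.T@(s['position']-np.array([.5963,.0295,.21]));print(v,np.hypot(*v[:2]),np.degrees(np.arctan2(v[1],v[0])),s['ft_force'])
E
```

```text
platen top 0.09560529908392598 [0.178 0.097 0.095 0.095 0.096 0.018]
[-7.49407005e-02 -6.72663578e-05 -4.80136432e-02] 0.0749407307100518 -179.9485716394139 [-0.26781169  0.59752149  3.62569455]
```

Emit:
jog_arm(
  deltas=[
    {"x": 0.0122,"y": -0.0773,"z": 0.0017,"yaw": 0},
    {"x": 0.0355,"y": -0.0697,"z": 0.0017,"yaw": 0},
    {"x": 0.0553,"y": -0.0553,"z": 0.0017,"yaw": 0},
    {"x": 0.0697,"y": -0.0355,"z": 0.0017,"yaw": 0},
    {"x": 0.0773,"y": -0.0122,"z": 0.0017,"yaw": 0},
  ],
)

```text
time: 14.28
position: [0.6001, 0.1052, 0.2569]
eef_rot: [[0.999, -0.052, 0.002], [-0.052, -0.999, -0.001], [0.002, 0.001, -1.0]]
ft_force: [-5.2, -4.1, 11.8]
width: 0.0213
finger_force: 61.2
```

```bash
cat > st.py <<'E'
from h import *
from rig import r
s=r.sense();R=np.array(s['eef_rot']);v=R.T@(s['position']-np.array([.5963,.0295,.21]));a=np.arctan2(v[1],v[0]);f=R.T@np.array(s['ft_force']);t=np.array([-np.sin(a),np.cos(a),0])
print(s['time'],'r %.4f phi %.1f z %.4f'%(np.hypot(*v[:2]),np.degrees(a)%360,s['position'][2]),'f tool',f.round(1),'tang %.1f rad %.1f'%(f@t,f@[np.cos(a),np.sin(a),0]),s['width'],s['finger_force'])
E
python3 st.py
```

```text
14.2833 r 0.0757 phi 270.0 z 0.2569 f tool [ -4.9   4.3 -11.8] tang -4.9 rad -4.3 0.021336417467218403 61.18187052081339
```

Emit:
jog_arm(
  deltas=[
    {"x": 0.0773,"y": 0.0122,"z": 0.0015,"yaw": 0},
    {"x": 0.0697,"y": 0.0355,"z": 0.0015,"yaw": 0},
    {"x": 0.0553,"y": 0.0553,"z": 0.0015,"yaw": 0},
    {"x": 0.0355,"y": 0.0697,"z": 0.0015,"yaw": 0},
    {"x": 0.0122,"y": 0.0773,"z": 0.0015,"yaw": 0},
    {"x": -0.0122,"y": 0.0773,"z": 0.0015,"yaw": 0},
    {"x": -0.0355,"y": 0.0697,"z": 0.0015,"yaw": 0},
    {"x": -0.0553,"y": 0.0553,"z": 0.0015,"yaw": 0},
    {"x": -0.0697,"y": 0.0355,"z": 0.0015,"yaw": 0},
    {"x": -0.0773,"y": 0.0122,"z": 0.0015,"yaw": 0},
  ],
)

```text
time: 15.12
position: [0.5931, -0.046, 0.2523]
eef_rot: [[0.998, -0.055, 0.008], [-0.055, -0.998, 0.002], [0.008, -0.002, -1.0]]
ft_force: [5.1, 9.8, 8.5]
width: 0.0211
finger_force: 60.6
```

```bash
python3 st.py
```

```text
15.1167 r 0.0754 phi 89.0 z 0.2523 f tool [  4.6 -10.   -8.5] tang -4.8 rad -10.0 0.02107932207231646 60.620079778600484
```

Emit:
jog_arm(
  deltas=[
    {"x": -0.0773,"y": -0.0122,"z": 0.0017,"yaw": 0},
    {"x": -0.0697,"y": -0.0355,"z": 0.0017,"yaw": 0},
    {"x": -0.0553,"y": -0.0553,"z": 0.0017,"yaw": 0},
    {"x": -0.0355,"y": -0.0697,"z": 0.0017,"yaw": 0},
    {"x": -0.0122,"y": -0.0773,"z": 0.0017,"yaw": 0},
    {"x": 0.0122,"y": -0.0773,"z": 0.0017,"yaw": 0},
    {"x": 0.0355,"y": -0.0697,"z": 0.0017,"yaw": 0},
    {"x": 0.0553,"y": -0.0553,"z": 0.0017,"yaw": 0},
    {"x": 0.0697,"y": -0.0355,"z": 0.0017,"yaw": 0},
    {"x": 0.0773,"y": -0.0122,"z": 0.0017,"yaw": 0},
  ],
)

```text
time: 15.95
position: [0.6003, 0.1052, 0.2471]
eef_rot: [[0.999, -0.052, 0.002], [-0.052, -0.999, -0.001], [0.002, 0.001, -1.0]]
ft_force: [-5.2, -3.7, 10.4]
width: 0.0215
finger_force: 61.6
```

```bash
python3 st.py
```

```text
15.95 r 0.0757 phi 270.1 z 0.2471 f tool [ -5.    4.  -10.4] tang -5.0 rad -4.0 0.02153937110498774 61.59763589152135
```

Emit:
jog_arm(
  deltas=[
    {"x": 0.0773,"y": 0.0122,"z": 0.0016,"yaw": 0},
    {"x": 0.0697,"y": 0.0355,"z": 0.0016,"yaw": 0},
    {"x": 0.0553,"y": 0.0553,"z": 0.0016,"yaw": 0},
    {"x": 0.0355,"y": 0.0697,"z": 0.0016,"yaw": 0},
    {"x": 0.0122,"y": 0.0773,"z": 0.0016,"yaw": 0},
    {"x": -0.0122,"y": 0.0773,"z": 0.0016,"yaw": 0},
    {"x": -0.0355,"y": 0.0697,"z": 0.0016,"yaw": 0},
    {"x": -0.0553,"y": 0.0553,"z": 0.0016,"yaw": 0},
    {"x": 0,"y": 0,"z": 0,"yaw": 0},
  ],
)

```text
time: 16.7
position: [0.6362, -0.0356, 0.2439]
eef_rot: [[0.998, -0.056, 0.006], [-0.056, -0.998, 0.001], [0.006, -0.001, -1.0]]
ft_force: [2.7, -2.2, 5.3]
width: 0.0211
finger_force: 60.7
```

```bash
python3 st.py; python3 - <<'E'
from sq import *
from rig import r
k=r.calibration('wrist');im,d=r.capture('wrist');p=cloud(dict(d=d,**k));cr=r.capture('top');np.savez('top5.npz',im=cr[0],d=cr[1],**r.calibration('top'))
pt=cloud(load('top5'));m=load('top5')['im']
# platen top candidates by height, near front of crosshead
x=(pt[...,:2]-M)@X;y=(pt[...,:2]-M)@Y;s=(x>-.038)&(x<-.027)&(abs(y)>.052)&(abs(y)<.085);print('platen z',np.percentile(pt[s][:,2],[10,50,90]),s.sum())
E
```

```text
16.7 r 0.0764 phi 55.2 z 0.2439 f tool [ 2.8  2.1 -5.3] tang -1.1 rad 3.3 0.021079931549900656 60.660387757234275
platen z [0.02029265 0.08649554 0.61975452] 217
```

Emit:
jog_arm(
  deltas=[
    {"x": -0.0697,"y": 0.0355,"z": 0.0017,"yaw": 0},
    {"x": -0.0773,"y": 0.0122,"z": 0.0017,"yaw": 0},
    {"x": -0.0773,"y": -0.0122,"z": 0.0017,"yaw": 0},
    {"x": -0.0697,"y": -0.0355,"z": 0.0017,"yaw": 0},
  ],
)

```text
time: 17.13
position: [0.5498, -0.0287, 0.2413]
eef_rot: [[0.998, -0.055, 0.009], [-0.055, -0.998, 0.002], [0.009, -0.002, -1.0]]
ft_force: [12.4, 7.8, 3.7]
width: 0.0212
finger_force: 60.5
```

```bash
python3 st.py
```

```text
17.1333 r 0.0743 phi 125.3 z 0.2413 f tool [12.  -8.5 -3.6] tang -4.9 rad -13.8 0.021167037710687443 60.489426262211055
```

Emit:
jog_arm(
  deltas=[
    {"x": -0.0553,"y": -0.0553,"z": 0.0017,"yaw": 0},
    {"x": -0.0355,"y": -0.0697,"z": 0.0017,"yaw": 0},
    {"x": -0.0122,"y": -0.0773,"z": 0.0017,"yaw": 0},
  ],
)

```text
time: 17.38
position: [0.5223, 0.0337, 0.2397]
eef_rot: [[0.998, -0.055, 0.009], [-0.055, -0.998, 0.001], [0.009, -0.001, -1.0]]
ft_force: [19.8, -5.9, -2.2]
width: 0.0214
finger_force: 60.0
```

```bash
python3 st.py
```

```text
17.3833 r 0.0738 phi 180.1 z 0.2397 f tool [20.1  4.8  2.4] tang -4.7 rad -20.1 0.02138134564550124 60.03149612573907
```

Emit:
jog_arm(
  deltas=[
    {"x": 0.0061,"y": -0.0391,"z": 0.0008,"yaw": 0},
    {"x": 0.0102,"y": -0.0382,"z": 0.0008,"yaw": 0},
  ],
)

```text
time: 17.55
position: [0.5278, 0.0563, 0.2391]
eef_rot: [[0.999, -0.053, 0.005], [-0.053, -0.999, -0.002], [0.005, 0.001, -1.0]]
ft_force: [1.2, -5.2, 6.7]
width: 0.0218
finger_force: 61.0
```

```bash
python3 st.py
```

```text
17.55 r 0.0734 phi 198.3 z 0.2391 f tool [ 1.5  5.1 -6.7] tang -4.4 rad -3.0 0.021837776731622224 61.02773099206388
```

Emit:
jog_arm(
  deltas=[
    {"x": 0.015,"y": -0.0363,"z": 0.0008,"yaw": 0},
  ],
)

```text
time: 17.63
position: [0.5326, 0.0666, 0.2389]
eef_rot: [[0.999, -0.054, 0.004], [-0.054, -0.999, -0.002], [0.004, 0.002, -1.0]]
ft_force: [-0.2, -4.9, 7.2]
width: 0.0212
finger_force: 61.2
```

```bash
python3 st.py
```

```text
17.6333 r 0.0736 phi 207.2 z 0.2389 f tool [ 0.1  4.9 -7.2] tang -4.3 rad -2.3 0.021191115956309386 61.165952207520604
```

Emit:
jog_arm(
  deltas=[
    {"x": 0.0205,"y": -0.0335,"z": 0.0008,"yaw": 0},
  ],
)

```text
time: 17.72
position: [0.5392, 0.0763, 0.2386]
eef_rot: [[0.999, -0.054, 0.003], [-0.054, -0.999, -0.002], [0.003, 0.002, -1.0]]
ft_force: [-1.0, -4.7, 7.7]
width: 0.0213
finger_force: 61.3
```

```bash
python3 st.py
```

```text
17.7167 r 0.0737 phi 216.3 z 0.2386 f tool [-0.7  4.7 -7.7] tang -4.3 rad -2.2 0.02134468407634222 61.315330259967595
```

Emit:
jog_arm(
  deltas=[
    {"x": 0.0255,"y": -0.0298,"z": 0.0008,"yaw": 0},
  ],
)

```text
time: 17.8
position: [0.5473, 0.0849, 0.2384]
eef_rot: [[0.999, -0.054, 0.003], [-0.054, -0.999, -0.002], [0.003, 0.001, -1.0]]
ft_force: [-3.3, -2.9, 8.7]
width: 0.0215
finger_force: 61.5
```

```bash
python3 st.py
```

```text
17.8 r 0.0739 phi 225.4 z 0.2384 f tool [-3.1  3.  -8.7] tang -4.3 rad 0.0 0.0214717366854701 61.451624147593975
```

Emit:
jog_arm(
  deltas=[
    {"x": 0.0149,"y": -0.0134,"z": 0.0004,"yaw": 0},
  ],
)

```text
time: 17.88
position: [0.5523, 0.0891, 0.2382]
eef_rot: [[0.999, -0.053, 0.003], [-0.053, -0.999, -0.001], [0.003, 0.001, -1.0]]
ft_force: [-5.1, -1.4, 11.2]
width: 0.0217
finger_force: 61.8
```

```bash
python3 st.py
```

```text
17.8833 r 0.0740 phi 230.5 z 0.2382 f tool [ -5.    1.6 -11.2] tang -4.9 rad 1.9 0.021744583589658042 61.779206790961325
```

Emit:
jog_arm(
  deltas=[
    {"x": 0.0149,"y": -0.0121,"z": 0.0004,"yaw": 0},
  ],
)

```text
time: 17.97
position: [0.5568, 0.0923, 0.2382]
eef_rot: [[0.999, -0.053, 0.003], [-0.053, -0.999, -0.001], [0.003, 0.001, -1.0]]
ft_force: [-3.5, -0.5, 9.0]
width: 0.0218
finger_force: 61.7
```

```bash
python3 st.py
```

```text
17.9667 r 0.0741 phi 234.8 z 0.2382 f tool [-3.5  0.7 -9. ] tang -3.2 rad 1.4 0.021795437675395626 61.66961833136156
```

Steps of about 4.5° continue, at (0.018, -0.010) and onwards.

Emit:
jog_arm(
  deltas=[
    {"x": 0.0162,"y": -0.011,"z": 0.0004,"yaw": 0},
  ],
)

```text
time: 18.05
position: [0.5617, 0.0953, 0.2381]
eef_rot: [[0.999, -0.053, 0.003], [-0.053, -0.999, -0.001], [0.003, 0.001, -1.0]]
ft_force: [-4.3, -0.2, 10.3]
width: 0.0214
finger_force: 61.7
```

```bash
python3 st.py
```

```text
18.05 r 0.0743 phi 239.2 z 0.2381 f tool [ -4.2   0.4 -10.3] tang -3.9 rad 1.8 0.021423125171304548 61.68635206762701
```

Emit:
jog_arm(
  deltas=[
    {"x": 0.0172,"y": -0.0095,"z": 0.0004,"yaw": 0},
  ],
)

```text
time: 18.13
position: [0.567, 0.098, 0.238]
eef_rot: [[0.999, -0.053, 0.002], [-0.053, -0.999, -0.001], [0.003, 0.0, -1.0]]
ft_force: [-3.7, 0.7, 9.4]
width: 0.0213
finger_force: 61.7
```

```bash
python3 st.py
```

```text
18.1333 r 0.0744 phi 243.8 z 0.2380 f tool [-3.7 -0.5 -9.4] tang -3.1 rad 2.1 0.02127613901562831 61.73233363078907
```

Emit:
jog_arm(
  deltas=[
    {"x": 0.0178,"y": -0.0082,"z": 0.0004,"yaw": 0},
  ],
)

```text
time: 18.22
position: [0.5724, 0.1002, 0.2379]
eef_rot: [[0.999, -0.053, 0.003], [-0.053, -0.999, -0.0], [0.003, 0.0, -1.0]]
ft_force: [-3.8, 0.3, 10.2]
width: 0.0214
finger_force: 61.8
```

```bash
python3 st.py
```

```text
18.2167 r 0.0746 phi 248.3 z 0.2379 f tool [ -3.8  -0.1 -10.2] tang -3.5 rad 1.5 0.021407211696658678 61.75501318182796
```

Emit:
jog_arm(
  deltas=[
    {"x": 0.0123,"y": -0.0045,"z": 0.0003,"yaw": 0},
  ],
)

```text
time: 18.3
position: [0.5763, 0.1015, 0.2378]
eef_rot: [[0.999, -0.053, 0.003], [-0.053, -0.999, -0.0], [0.003, 0.0, -1.0]]
ft_force: [-4.1, 0.8, 9.9]
width: 0.0213
finger_force: 61.9
```

Emit:
jog_arm(
  deltas=[
    {"x": 0.0125,"y": -0.0038,"z": 0.0003,"yaw": 0},
  ],
)

```text
time: 18.38
position: [0.58, 0.1025, 0.2377]
eef_rot: [[0.999, -0.053, 0.003], [-0.053, -0.999, 0.0], [0.003, -0.0, -1.0]]
ft_force: [-3.8, 1.9, 10.4]
width: 0.0212
finger_force: 61.8
```

Emit:
jog_arm(
  deltas=[
    {"x": 0.0127,"y": -0.0032,"z": 0.0003,"yaw": 0},
  ],
)

```text
time: 18.47
position: [0.5838, 0.1033, 0.2377]
eef_rot: [[0.999, -0.053, 0.003], [-0.053, -0.999, 0.0], [0.003, -0.001, -1.0]]
ft_force: [-4.2, 3.5, 10.3]
width: 0.0212
finger_force: 61.8
```

```bash
python3 st.py
```

```text
18.4667 r 0.0749 phi 257.5 z 0.2377 f tool [ -4.3  -3.2 -10.4] tang -3.5 rad 4.1 0.021178396941073607 61.816298654302955
```

Emit:
jog_arm(
  deltas=[
    {"x": 0.0129,"y": -0.0025,"z": 0.0003,"yaw": 0},
  ],
)

```text
time: 18.55
position: [0.5878, 0.104, 0.2376]
eef_rot: [[0.999, -0.053, 0.003], [-0.053, -0.999, 0.001], [0.003, -0.001, -1.0]]
ft_force: [-4.4, 3.6, 10.8]
width: 0.0214
finger_force: 61.8
```

Emit:
jog_arm(
  deltas=[
    {"x": 0.013,"y": -0.0018,"z": 0.0003,"yaw": 0},
  ],
)

```text
time: 18.63
position: [0.5917, 0.1045, 0.2375]
eef_rot: [[0.999, -0.053, 0.003], [-0.053, -0.999, 0.001], [0.003, -0.001, -1.0]]
ft_force: [-3.9, 3.5, 10.8]
width: 0.0212
finger_force: 61.8
```

Emit:
jog_arm(
  deltas=[
    {"x": 0.0131,"y": -0.0011,"z": 0.0003,"yaw": 0},
  ],
)

```text
time: 18.72
position: [0.5957, 0.1047, 0.2375]
eef_rot: [[0.999, -0.053, 0.003], [-0.053, -0.999, 0.001], [0.003, -0.001, -1.0]]
ft_force: [-4.0, 3.9, 10.1]
width: 0.0211
finger_force: 61.8
```

```bash
python3 st.py; python3 - <<'E'
from sq import *
from rig import r
im,d=r.capture('side');c=dict(im=im,d=d,**r.calibration('side'));np.savez('side5.npz',**c);p=cloud(c)
x=(p[...,:2]-M)@X;y=(p[...,:2]-M)@Y
s=(x>-.038)&(x<-.026)&(y>-.09)&(y<.09)&(d>0)&(p[...,2]>.055)&(p[...,2]<.12);print('platen z',np.percentile(p[s][:,2],[5,25,50,75,95]),s.sum())
c0=load('side0');p=cloud(c0);x=(p[...,:2]-M)@X;y=(p[...,:2]-M)@Y
s=(x>-.038)&(x<-.026)&(y>-.09)&(y<.09)&(c0['d']>0)&(p[...,2]>.055)&(p[...,2]<.12);print('start z',np.percentile(p[s][:,2],[5,25,50,75,95]),s.sum())
E
```

```text
18.7167 r 0.0753 phi 266.6 z 0.2375 f tool [ -4.2  -3.7 -10.1] tang -3.9 rad 4.0 0.02112321756797122 61.80776395602152
platen z [0.06888419 0.07130088 0.07272546 0.07442242 0.0767078 ] 252
start z [0.05681445 0.08443676 0.09376136 0.09585016 0.09826403] 341
```

Emit:
jog_arm(
  deltas=[
    {"x": 0.0131,"y": -0.0003,"z": 0.0003,"yaw": 0},
  ],
)

```text
time: 18.85
position: [0.5995, 0.1048, 0.2375]
eef_rot: [[0.999, -0.053, 0.003], [-0.053, -0.999, 0.001], [0.003, -0.002, -1.0]]
ft_force: [-3.3, 4.3, 9.6]
width: 0.0213
finger_force: 61.7
```

Emit:
jog_arm(
  deltas=[
    {"x": 0.0131,"y": 0.0005,"z": 0.0003,"yaw": 0},
  ],
)

```text
time: 18.93
position: [0.6035, 0.1046, 0.2373]
eef_rot: [[0.999, -0.052, 0.004], [-0.052, -0.999, 0.002], [0.003, -0.002, -1.0]]
ft_force: [-2.7, 5.1, 11.1]
width: 0.0216
finger_force: 61.8
```

Emit:
jog_arm(
  deltas=[
    {"x": 0.0131,"y": 0.0012,"z": 0.0003,"yaw": 0},
  ],
)

```text
time: 19.02
position: [0.6076, 0.1042, 0.2373]
eef_rot: [[0.999, -0.052, 0.004], [-0.052, -0.999, 0.002], [0.004, -0.002, -1.0]]
ft_force: [-3.0, 5.1, 10.2]
width: 0.0214
finger_force: 61.7
```

```bash
python3 st.py
```

```text
19.0167 r 0.0756 phi 275.7 z 0.2373 f tool [ -3.2  -5.  -10.2] tang -3.7 rad 4.6 0.02135128680431599 61.73730224836618
```

Emit:
jog_arm(
  deltas=[
    {"x": 0.013,"y": 0.0018,"z": 0.0003,"yaw": 0},
  ],
)

```text
time: 19.1
position: [0.6115, 0.1036, 0.2372]
eef_rot: [[0.999, -0.052, 0.004], [-0.052, -0.999, 0.002], [0.004, -0.002, -1.0]]
ft_force: [-3.3, 5.4, 10.1]
width: 0.0215
finger_force: 61.7
```

Emit:
jog_arm(
  deltas=[
    {"x": 0.0129,"y": 0.0025,"z": 0.0003,"yaw": 0},
  ],
)

```text
time: 19.18
position: [0.6154, 0.1028, 0.2372]
eef_rot: [[0.999, -0.052, 0.004], [-0.052, -0.999, 0.003], [0.004, -0.003, -1.0]]
ft_force: [-2.1, 6.4, 10.8]
width: 0.0214
finger_force: 61.7
```

Emit:
jog_arm(
  deltas=[
    {"x": 0.0128,"y": 0.0031,"z": 0.0003,"yaw": 0},
  ],
)

```text
time: 19.27
position: [0.6193, 0.1018, 0.2371]
eef_rot: [[0.999, -0.052, 0.005], [-0.052, -0.999, 0.003], [0.004, -0.003, -1.0]]
ft_force: [-2.4, 6.5, 10.5]
width: 0.0212
finger_force: 61.7
```

```bash
python3 st.py
```

```text
19.2667 r 0.0759 phi 284.7 z 0.2371 f tool [ -2.7  -6.4 -10.5] tang -4.3 rad 5.5 0.021156689563080228 61.74672621767968
```

Emit:
jog_arm(
  deltas=[
    {"x": 0.0126,"y": 0.0036,"z": 0.0003,"yaw": 0},
  ],
)

```text
time: 19.35
position: [0.6227, 0.1008, 0.237]
eef_rot: [[0.999, -0.052, 0.004], [-0.052, -0.999, 0.003], [0.004, -0.003, -1.0]]
ft_force: [-4.2, 8.7, 11.7]
width: 0.0213
finger_force: 61.8
```

Emit:
jog_arm(
  deltas=[
    {"x": 0.0124,"y": 0.0043,"z": 0.0003,"yaw": 0},
  ],
)

```text
time: 19.43
position: [0.626, 0.0995, 0.2369]
eef_rot: [[0.999, -0.051, 0.003], [-0.051, -0.999, 0.003], [0.003, -0.004, -1.0]]
ft_force: [-6.9, 10.1, 12.9]
width: 0.0212
finger_force: 61.9
```

Emit:
jog_arm(
  deltas=[
    {"x": 0.0121,"y": 0.0049,"z": 0.0003,"yaw": 0},
  ],
)

```text
time: 19.52
position: [0.6292, 0.0982, 0.2368]
eef_rot: [[0.999, -0.051, 0.002], [-0.051, -0.999, 0.004], [0.002, -0.004, -1.0]]
ft_force: [-8.8, 10.9, 12.9]
width: 0.0216
finger_force: 62.0
```

```bash
python3 st.py
```

```text
19.5167 r 0.0763 phi 292.7 z 0.2368 f tool [ -9.4 -10.5 -12.9] tang -12.7 rad 6.1 0.021577245590521165 61.97959208395332
```

The tangential force has risen from about 4 to 12.7 N, so the platen is bearing firmly. Now I'll release and lift clear.

Emit:
jog_arm(
  deltas=[
    {"x": 0,"y": 0,"z": 0,"yaw": 0},
    {"x": 0,"y": 0,"z": 0,"yaw": 0},
  ],
)

```text
time: 19.68
position: [0.6293, 0.0982, 0.2368]
eef_rot: [[0.999, -0.051, 0.003], [-0.051, -0.999, 0.004], [0.003, -0.004, -1.0]]
ft_force: [-6.7, 10.1, 12.3]
width: 0.0217
finger_force: 62.0
```

```bash
python3 st.py
```

```text
19.6833 r 0.0763 phi 292.7 z 0.2368 f tool [ -7.2  -9.8 -12.3] tang -10.4 rad 6.3 0.021672866500423275 61.964505112264305
```

Emit:
jog_arm(
  deltas=[
    {"x": 0,"y": 0,"z": 0,"yaw": 0},
    {"x": 0,"y": 0,"z": 0,"yaw": 0},
    {"x": 0,"y": 0,"z": 0,"yaw": 0},
    {"x": 0,"y": 0,"z": 0,"yaw": 0},
    {"x": 0,"y": 0,"z": -0.04,"yaw": 0},
    {"x": 0,"y": 0,"z": -0.08,"yaw": 0},
    {"x": 0,"y": 0,"z": -0.12,"yaw": 0},
    {"x": 0,"y": 0,"z": -0.12,"yaw": 0},
    {"x": -0.13,"y": 0,"z": 0,"yaw": 0},
    {"x": -0.13,"y": 0,"z": 0,"yaw": 0},
    {"x": -0.13,"y": 0.09,"z": 0,"yaw": 0},
    {"x": -0.06,"y": 0.12,"z": 0,"yaw": 0},
    {"x": 0,"y": 0,"z": 0,"yaw": 0},
    {"x": 0,"y": 0,"z": 0,"yaw": 0},
  ],
  jaw=-0.3,
)

```text
time: 20.85
position: [0.4954, 0.0417, 0.3442]
eef_rot: [[0.998, -0.055, 0.004], [-0.055, -0.998, 0.001], [0.004, -0.001, -1.0]]
ft_force: [0.7, -0.1, -0.1]
width: 0.0557
finger_force: 0.0
```

```bash
python3 - <<'E'
from sq import *
from rig import r
s=r.sense();print(s['time'],s['position'],s['ft_force'])
k=r.calibration('wrist');im,d=r.capture('wrist');np.savez('w6.npz',im=im,d=d,**k);cv2.imwrite('pics/w6.png',im[...,::-1])
E
```

```text
20.85 [0.49537187 0.04174564 0.34423868] [ 0.66139364 -0.10679052 -0.10140506]
```

View pics/w6.png

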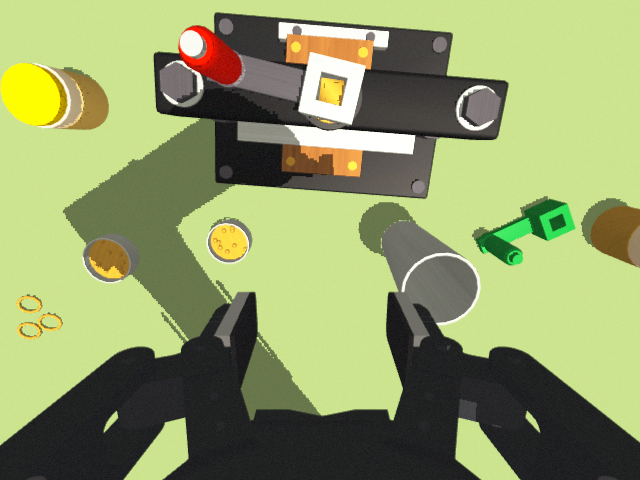

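The crank sits on the square with its hub at (332,88), and the mould is under the platen and against the stop. I'll check the seating height and the mould.

```bash
python3 - <<'E'
from sq import *
c=load('w6');p=cloud(c)
zz=p[50:130,290:370,2];m=zz>.2;print('max hist',np.histogram(zz[m],bins=np.arange(.17,.25,.003)))
for u,v in [(318,62),(352,72),(308,108),(345,117),(325,115),(333,88),(330,90),(328,122),(326,124),(270,80),(250,72)]: print((u,v),np.median(p[v-1:v+2,u-1:u+2,2]).round(4))
h=top(c,.205,.225,(290,45,372,122),'hub')
top(c,.24,.262,(175,20,215,70),'grip')
for u,v in [(281,173),(361,177)]: print('mould front',P(ray(c,u,v,.06)))
E
```

```text
max hist (array([   0,    0,    0,    0,    0,    0,    0,    0,    0,    0,   26,
         26,   58,  220,  371,   75,   48, 2124,  471,    0,    0,    0,
          0,    0,    0,    0]), array([0.17 , 0.173, 0.176, 0.179, 0.182, 0.185, 0.188, 0.191, 0.194,
       0.197, 0.2  , 0.203, 0.206, 0.209, 0.212, 0.215, 0.218, 0.221,
       0.224, 0.227, 0.23 , 0.233, 0.236, 0.239, 0.242, 0.245, 0.248]))
(318, 62) 0.223
(352, 72) 0.2234
(308, 108) 0.223
(345, 117) 0.2237
(325, 115) 0.2229
(333, 88) 0.2138
(330, 90) 0.2141
(328, 122) 0.18
(326, 124) 0.1794
(270, 80) 0.1966
(250, 72) 0.1965
hub [596.69  29.98] [36.  36.8] ang 73.90 z 0.2230 P [0.0006 0.0029 0.223 ]
grip [617.28 102.68] [19.3 21.7] ang 82.12 z 0.2578 P [0.0115 0.0776 0.2578]
mould front [-0.0716  0.0498  0.06  ]
mould front [-0.0691 -0.0412  0.06  ]
```

```bash
python3 -c "
from rig import r
print(r.sign_off())"
```

```text
the job is handed in; nothing more can be done
None
```

The mould is home and square against the rear stop, about 4 mm off centre. The crank is seated and left on the screw, which is wound down to a firm 10–13 N at the grip. The job was handed in at about 21 s; sign-off returned no verdict.

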